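Push an empty jam tub through the sprung flap of the recycling caddy

TASK

Put the empty jam tub into the recycling caddy without picking it up: with one finger push the flap's handle bar away from you to swing the self-closing flap open, and while you hold it open push the tub along the ledge with the other finger until it drops inside. The flap has to be well open before the tub goes over the edge. Then come away so that the flap closes, and leave the other things on the counter as they are.

Things in the scene. Friction and masses are not known exactly. Their poses are not given: they have to be found in the camera images.
- caddy: Grey recycling caddy fixed to the counter, 256 mm long, 70 mm wide, 157 mm high (the hood; free air beside the caddy). Origin: on the counter below the flap's hinge line, mid-width. x: level, along the lane, the way the tub must go; y: left of that; z up. A flat ledge, 110 mm high, runs from x = -136 to -2 mm, with curbs 8 mm high (inner faces y = +-22, outer +-31 mm).
- ledge_end (a point): Middle of the ledge's far end, at the height of its surface: caddy x = 0, y = 0, z = 110 mm. The flap's hinge line runs across the lane here, 2 mm lower.
- bin_in (a point): Middle of the bin's floor. Inner space: caddy x = 0 to 114 mm, y = +-28 mm, floor 6 mm above the counter; clear far wall and clear hood (sides from x = 16 mm on).
- flap (a joint): Flap angle (rad): 0 closed, 1.7 stop. Aluminium plate 46 mm wide, 60 mm long, hinged at its near edge. Closed it rises at 40 deg beyond the hinge and bars the lane; opening turns its far edge down: level at 0.7, a chute 50 deg down from 1.57 on, off which the tub slides. A spring shuts it in about 0.5 s when let go; the tub's weight does not open it. The bar takes 3 N at first, 5 N wide open.
- push_bar (a point): Middle of the flap's handle bar, left of the lane: a grey sleeve turning freely on a steel rod, 14 mm thick, parallel to the hinge, caddy y = 48 to 98 mm (arm at y = 43), 50 mm from the hinge. Closed at caddy x = -38, z = 140 mm; pushed along +x it arcs over x = 0, z = 158 mm (0.87 rad) to x = 37, z = 142 mm (1.7). An upright finger behind it, tip 120 mm above the counter, stays in touch all the way.
- tub_center (a point): Middle (half-way up) of the empty jam tub: a square white plastic tub with foil lid, 36 x 36 mm, 24 mm tall (a flat foil to 25 mm), about 40 g, standing on the loading ledge in the lane, roughly square to it, its centre 45 to 75 mm before the hinge line. Its z axis is up.
- canister: Bystander: closed glass canister with wooden lid, 90 mm across, 125 mm tall; origin at the centre of its underside.
- coaster: Bystander: square slate coaster, 100 x 100 x 8 mm; origin at the centre of its underside.
- shot_cup: Bystander: stainless steel shot cup standing on the coaster, 48 mm across, 55 mm tall; origin at the centre of its underside.
- spoon: Bystander: bamboo spoon, 190 mm long, lying on the counter along its own x axis; origin near its middle.

How it is judged (in metres and radians):
On the way, in this order (a step that is already met when the one before it is completed fails the run):
1. the flap is pushed well open (more than 0.7 rad, level or lower) while the tub is still on the ledge (value of joint flap above 0.7 rad and x of tub_center in the frame of caddy below -0.004 m and z of tub_center in the frame of caddy above 0.112 m), for 0.1 s.
2. the tub has dropped inside the bin (x of tub_center in the frame of caddy between 0 and 0.115 m and y of tub_center in the frame of caddy between -0.03 and 0.03 m and z of tub_center in the frame of caddy below 0.06 m), for 0.2 s.
At the end, for the whole second after the job is handed in: The tub lies at rest inside the bin (its centre within the bin's inner space and less than 60 mm above the counter), the flap has closed (under 0.08 rad), and canister, coaster, shot cup and spoon are within 20 mm of where they were (all of step 2 and value of joint flap below 0.08 rad and linear speed of tub below 0.03 m/s and distance of each of canister, coaster, shot_cup, spoon from where it was at the start of the episode below 0.02 m); the robot touches nothing.
It fails at once if the tub is lifted (its centre more than 35 mm above the ledge) (z of tub_center in the frame of caddy above 0.145 m).
It fails at once if the tub goes past the edge against a flap that is not open (x of tub_center in the frame of caddy above 0.004 m and z of tub_center in the frame of caddy above 0.1 m and value of joint flap below 0.5 rad).
It fails at once if a bystander is disturbed (moved more than 20 mm) (distance of any of canister, coaster, shot_cup, spoon from where it was at the start of the episode above 0.02 m).
It also fails if it takes over 35 s, if anything falls off the work surface, if the arm or the gripper's body presses on something with over 40 N, if the wrist force passes 120 N, or if a joint passes its speed limit or range.

ROBOT

A 6-joint arm with a two-finger parallel gripper is mounted at the origin on the work surface. World frame = base frame: x ahead of the robot, y to its left, z up, the work surface at z = 0. Lengths are in mm, angles in rad, forces in N, time in s.
With the tool pointing down it reaches from about 325 to 900 mm from the base axis. Payload 6.1 kg.
Tool frame: the origin (TCP) lies on the mounting face of the last link; the fingertips stand 182 mm ahead of it and the grasp point (between the pads) lies manip.grip_point_offset ahead of it (manip.grip_point_offset is the distance from the TCP to the grasp point, in mm); y points along the fingers, z is the direction in which the jaws open and shut, and the axes are right-handed (so a half turn about y gives the same grasp; the last joint's range is limited). The gripper opens to 87 mm and grips with 3 to 60 N. Pads are 19 mm wide; open, the fingers measure 117 mm over their backs; the gripper's body (75 mm by 190 mm) begins 51 mm behind the grasp point.
Start: joints at [1.016, 0.22, 1.526, -0, 1.395, -0.126], TCP at [259.86, 568.41, 404.738] pointing down, gripper open.
Joint ranges: [-2.98, 2.98], [-0.91, 2.08], [0.09, 2.57], [-1.24, 4.39], [0.2, 2.65], [-2.68, 2.68]. Speed limits (rad/s): [2.57, 2.57, 3.01, 3.14, 3.14, 3.14].

INTERFACE

Orientations are given as a unit quaternion [x, y, z, w].
In Python, from station import manip gives the robot as it stands.
- The arm moves only by the shell command python3 -m handwheel 'ROWS' [FORCE]. ROWS is JSON, a list of rows, each a list of 3 entries, a list of its own where there are three numbers: the shift along the world's x, y, z in units of 60 mm (1.0 is 60 mm), then the turn, a rotation vector about the world's x, y, z in units of 5 degrees (1.0 is 5 degrees), then the finger opening in mm, from 0 to 87. A call has 1 to 20 rows; each row shifts and turns the commanded pose from where the row before left it; what a row does not reach is not made up. A row lasts 1/8 s, in which the tool goes at most 62.5 mm and 10.7 degrees, less where a joint would pass 70% of its speed; a pose out of reach is approached as far as the arm can. A call is refused whole if a number of a shift passes 1 or a number of a turn 1, either way. A call with a gripper value outside its range is refused whole. The fingers move at their own pace and stop on an object; FORCE is the grip in N (left out, the last holds). Time passes only in rows, so rows that do not move let the fingers close. It gives the time, the measured TCP pose, the force and the opening at its end, in the units of the state.
- manip.state(): the state, without advancing time (a new reading comes with each control period).
- manip.capture(name): name is "side" or "top" or "wrist"; returns the picture (480x640x3 uint8, red, green, blue); there is no depth.
- manip.camera_info(name): a dict with "fov_y" (degrees; the focal length in pixels is half the picture's height over the tangent of half this angle, whatever the lens; pixels are square), "cx", "cy" (the principal point, pixels), "k1" (the pictures are not rectified: a ray, as slopes to the right and down, at radius r is drawn at 1 + k1 r^2 times it, then the intrinsics apply), "position" and "orientation" of the camera in the world. Camera axes: x right, y up, looking along -z (the intrinsics and any distortion apply to the point x, -y, -z); pixel columns grow to the right and rows downward; lengths in mm; the calibration is good to about 2 mm. A picture is of the moment at which its call begins: read the wrist's pose just before it. camera_info takes no time and is no camera call; for the wrist camera it gives the pose at the moment of the call.
- manip.finish_job(): hands the job in, once; it reports no verdict.
The state is a dict: "time": time; "joint_pos": joint angles; "dq": joint speeds; "joint_torque": joint torques, N m; "eef_pos": TCP position; "eef_rot": TCP orientation; "ft_force": force on the tool from outside, world axes, zero at the start; "moment": the same for the moment, N m; "width": finger opening in mm.
Only numpy, scipy, OpenCV 4.12 (cv2) and the standard library are available. Lean on these libraries where they do the work, as an engineer would, in place of code of your own. Each camera call takes 0.05 s, during which the arm holds its last target.

## Working session

There is one attempt and no reset: what is moved stays moved. The work goes in short steps, Python scripts to look and compute and a shell command to move; the robot and the scene stay as the last step left them, time stands still between calls to the robot, and variables do not carry over. Pictures are saved under pics/ and viewed, and the job is handed in when it is done.

```bash
mkdir -p pics; ls; cat > h.py <<'E'
import numpy as np, cv2
from scipy.spatial.transform import Rotation as R
from station import manip
E
python3 - <<'E'
from h import *
print(manip.state()); print(manip.grip_point_offset)
for n in ["side","top","wrist"]:
    print(n, manip.camera_info(n))
    cv2.imwrite(f"pics/{n}0.png", cv2.cvtColor(manip.capture(n),cv2.COLOR_RGB2BGR))
E
```

```text
pics
{'time': 0.0, 'joint_pos': array([ 1.01591686e+00,  2.21182995e-01,  1.52760323e+00, -2.17111524e-05,
        1.39469010e+00, -1.26130147e-01]), 'dq': array([-0.00136795,  0.00108702,  0.0007334 , -0.0008033 ,  0.00107656,
        0.00025916]), 'joint_torque': array([-2.68959819e-03, -4.94624555e+01, -3.87370384e+01,  6.95968140e-02,
        5.72779414e-02, -1.69198825e-04]), 'eef_pos': array([259.71373224, 568.18653477, 403.66781505]), 'eef_rot': array([ 0.69155108, -0.15064128,  0.1502107 , -0.69029055]), 'ft_force': array([0.05921019, 0.4693635 , 0.86107183]), 'moment': array([-0.01013128,  0.09321387, -0.00136388]), 'width': 87.02174950607082}
163.5
side {'fov_y': 48.07345020306978, 'cx': 319.63280649680047, 'cy': 239.50793509693975, 'k1': -0.021628997972617196, 'position': array([1201.01659727,  484.48942845,  768.0319285 ]), 'orientation': array([0.18934342, 0.37189072, 0.82093865, 0.38975132])}
top {'fov_y': 45.73116548726739, 'cx': 322.83775416316035, 'cy': 248.3496285385071, 'k1': -0.025615586156763542, 'position': array([ 512.1708843 ,   11.39289735, 1057.10483933]), 'orientation': array([-0.01892056,  0.02982103,  0.71356745, -0.6996958 ])}
wrist {'fov_y': 59.15591205035493, 'cx': 314.8476767334596, 'cy': 240.7801823296279, 'k1': -0.007125031891971036, 'position': array([184.7423859 , 602.16830486, 384.01279602]), 'orientation': array([-0.12885898, -0.08186748,  0.53433278,  0.8313733 ])}
```

View pics/top0.png

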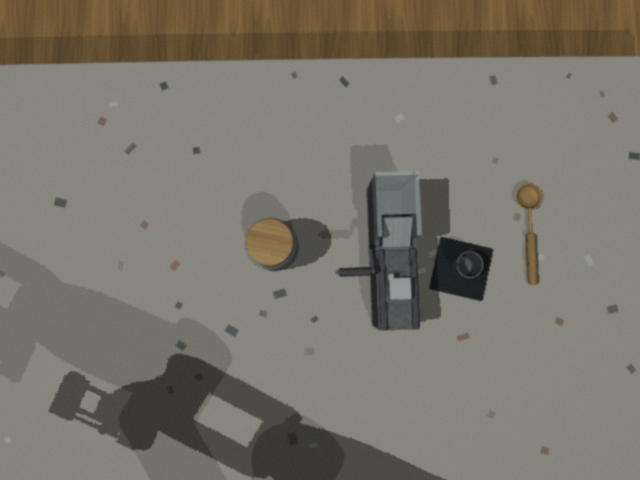

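View pics/side0.png

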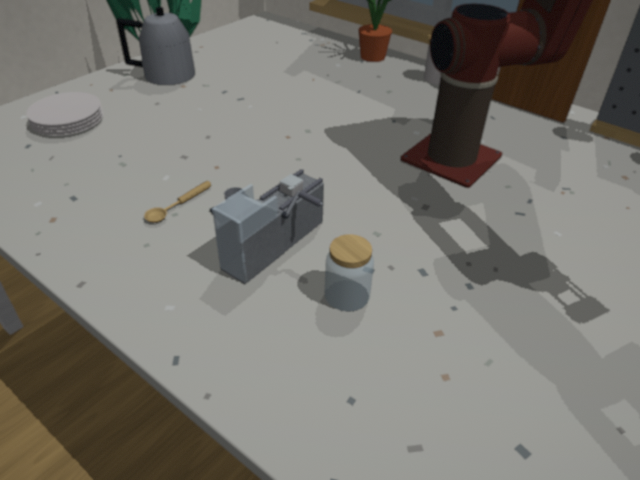

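View pics/wrist0.png

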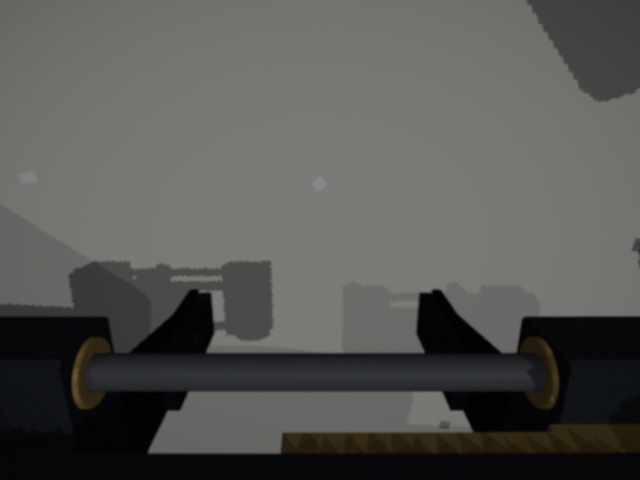

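```bash
cat >> h.py <<'E'
def ray(n,u,v,ci=None):
    c=ci or manip.camera_info(n); f=240/np.tan(np.radians(c["fov_y"])/2)
    K=np.array([[f,0,c["cx"]],[0,f,c["cy"]],[0,0,1]])
    # distortion: p_d = p(1+k1 r^2) 
    p=cv2.undistortPoints(np.array([[[u,v]]],float),K,np.array([c["k1"],0,0,0]))[0,0]
    d=R.from_quat(c["orientation"]).apply([p[0],-p[1],-1]); return np.array(c["position"]),d
def onz(n,u,v,z,ci=None):
    o,d=ray(n,u,v,ci); return o+d*(z-o[2])/d[2]
def save(n,name,box=None,s=1):
    im=cv2.cvtColor(manip.capture(n),cv2.COLOR_RGB2BGR)
    cv2.imwrite(f"pics/{name}_full.png",im)
    if box: x0,y0,x1,y1=box; im=im[y0:y1,x0:x1]
    cv2.imwrite(f"pics/{name}.png",cv2.resize(im,None,fx=s,fy=s,interpolation=cv2.INTER_CUBIC))
E
python3 - <<'E'
import cv2
im=cv2.imread("pics/top0.png")[160:340,320:500]
im=cv2.convertScaleAbs(im,alpha=1.6)
cv2.imwrite("pics/top0z.png",cv2.resize(im,None,fx=3.3,fy=3.3,interpolation=cv2.INTER_CUBIC))
im=cv2.imread("pics/side0.png")[160:310,200:400]
im=cv2.convertScaleAbs(im,alpha=1.4)
cv2.imwrite("pics/side0z.png",cv2.resize(im,None,fx=4,fy=4,interpolation=cv2.INTER_CUBIC))
E
```

```text
(no output)
```

View pics/top0z.png

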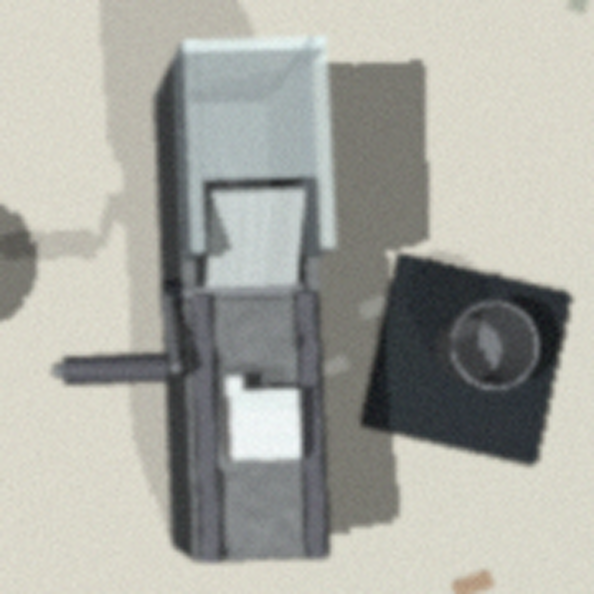

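View pics/side0z.png

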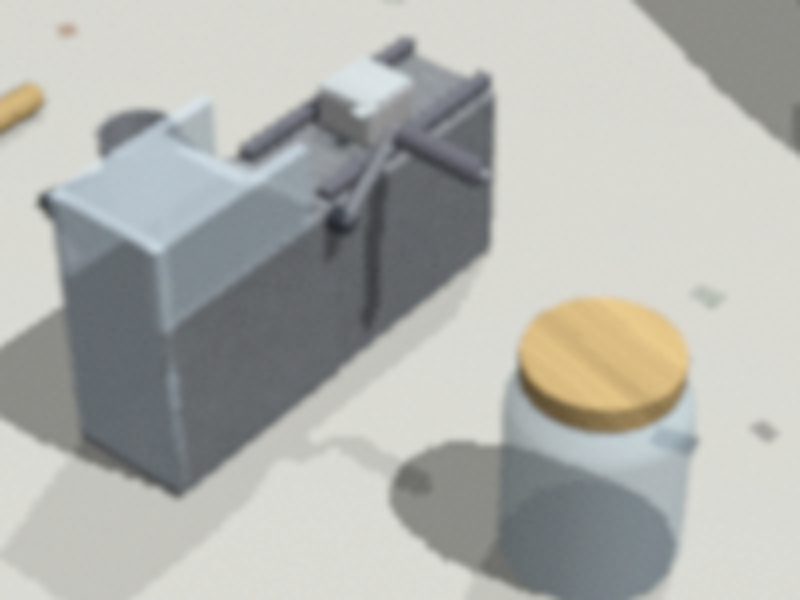

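```bash
python3 - <<'E'
from h import *
c=manip.camera_info("top")
for n,u,v,z in [("hood FL",183,40,157),("hood FR",327,40,157),("hoodnearR",335,248,157),("hoodnearL",195,252,157),
 ("curb NL out",192,557,118),("curbNR out",328,557,118),("curb NL in",219,557,118),("curbNR in",303,557,118),("hingeL",205,290,110),("hingeR",300,290,110),
 ("bar end",57,371,140),("bar arm",165,367,140),
 ("tub NL",230,461,135),("tub NR",302,461,135),("tub FR",300,388,135),("tub FL",228,388,135),("cup",495,345,63),("coasL",362,425,8),("coasTL",402,255,8)]:
    print(n,onz("top",320+u/3.3,160+v/3.3,z,c).round(1)[:2])
print("can",onz("top",271,243,125,c).round(1))
print("canL/R",onz("top",246,243,125,c).round(1),onz("top",296,243,125,c).round(1))
E
```

```text
hood FL [695.1 -90. ]
hood FR [ 694.  -160.2]
hoodnearR [ 592.3 -160.8]
hoodnearL [591.6 -93. ]
curb NL out [442.8 -91.9]
curbNR out [ 441.3 -159.8]
curb NL in [ 442.5 -105.4]
curbNR in [ 441.6 -147.3]
hingeL [ 576.3 -103. ]
hingeR [ 575.4 -151.2]
bar end [536.  -25.9]
bar arm [536.9 -78.7]
tub NL [ 490.4 -110. ]
tub NR [ 489.6 -145.4]
tub FR [ 525.4 -145.5]
tub FL [ 526.1 -110. ]
cup [ 547.2 -262.7]
coasL [ 505.9 -201.3]
coasTL [ 600.9 -227. ]
can [586.8  81.3 125. ]
canL/R [587.6 122.2 125. ] [586.   40.3 125. ]
```

```bash
python3 - <<'E'
from h import *
s=manip.state(); M=R.from_quat(s["eef_rot"]).as_matrix(); print(M.round(3))
a=np.degrees(np.arctan2(M[1,2],M[0,2])); print("jaw angle",a, s["joint_pos"])
E
```

```text
[[ 0.909 -0.001  0.416]
 [-0.416 -0.001  0.909]
 [-0.    -1.    -0.002]]
jaw angle 65.429815283308 [ 1.01588893e+00  2.21076693e-01  1.52734944e+00 -7.60547087e-06
  1.39468940e+00 -1.26075301e-01]
```

```bash
python3 -m handwheel '[[[0.2,-0.6,0],[0,0,0],63],[[0.28,-0.86,0],[0,0,0],63],[[0.28,-0.86,0],[0,0,0],63],[[0.28,-0.86,0],[0,0,0],63],[[0.28,-0.86,0],[0,0,0],63],[[0.28,-0.86,0],[0,0,0],63],[[0.28,-0.86,0],[0,0,0],63],[[0.28,-0.86,0],[0,0,0],63],[[0.28,-0.86,0],[0,0,0],63],[[0.28,-0.86,0],[0,0,0],63],[[0.28,-0.86,0],[0,0,0],63],[[0.28,-0.86,0],[0,0,0],63],[[0.28,-0.86,0],[0,0,0],63],[[0.02,-0.12,0],[0,0,0],63],[[0,0,0],[0,0,0],63],[[0,0,0],[0,0,0],63]]'
python3 - <<'E'
from h import *
s=manip.state(); M=R.from_quat(s["eef_rot"]).as_matrix(); print(s["eef_pos"],s["width"],M.round(3)[:,1:],s["joint_pos"].round(2))
save("wrist","w1"); save("side","s1",(180,100,420,300),3.3); save("top","t1")
E
```

```text
time: 2.15
eef_pos: [474.4, -92.8, 404.5]
eef_rot: [-0.691, 0.15, -0.15, 0.691]
ft_force: [0.5, -0.4, -0.8]
width: 63.2
[474.36414919 -92.79470353 404.53323307] 63.22232513737777 [[-0.     0.415]
 [ 0.001  0.91 ]
 [-1.     0.   ]] [-0.36 -0.12  1.88  0.    1.38 -1.5 ]
```

View pics/w1.png

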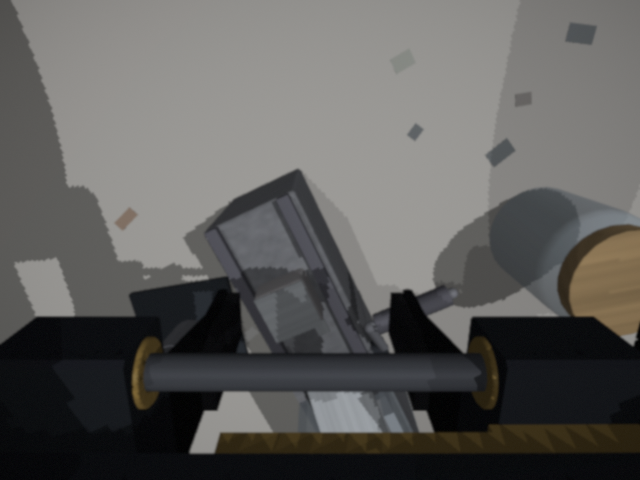

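View pics/s1.png

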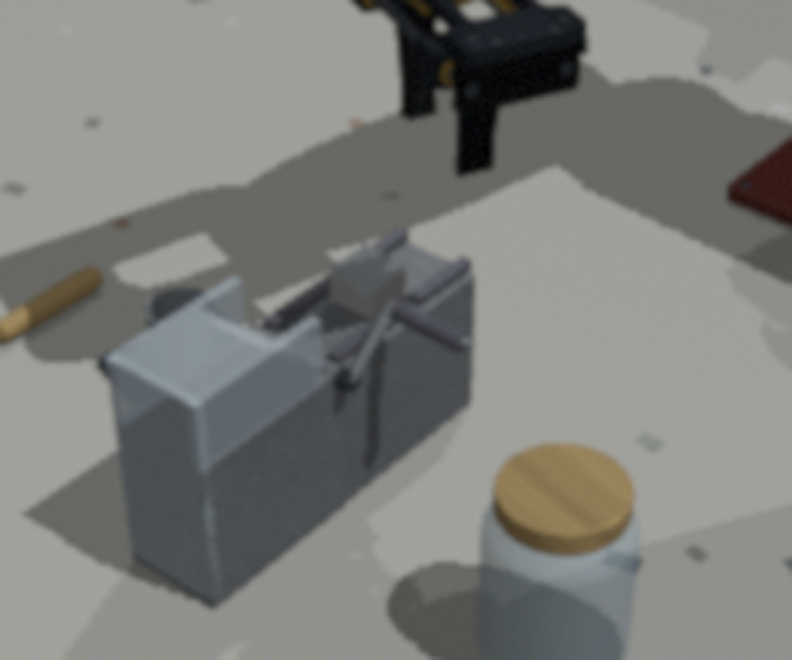

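View pics/t1.png

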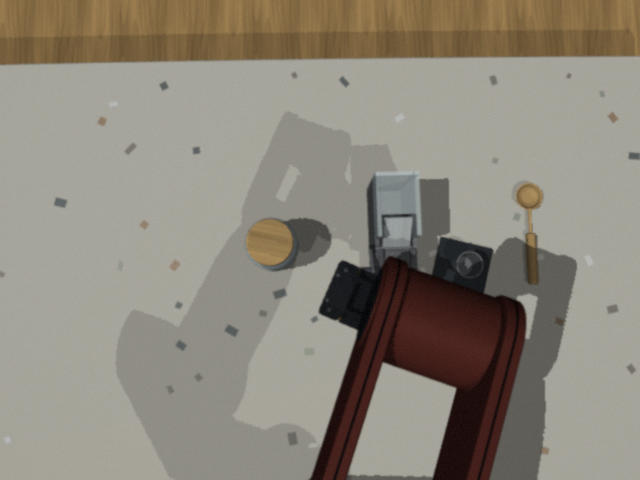

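```bash
python3 -m handwheel '[[[0,-0.02,-0.4],[0,0,0],63],[[0,0,-0.4],[0,0,0],63],[[0,0,-0.4],[0,0,0],63],[[0,0,-0.3],[0,0,0],63],[[0,0,-0.19],[0,0,0],63],[[0,0,0],[0,0,0],63],[[0,0,0],[0,0,0],63]]'
python3 - <<'E'
from h import *
s=manip.state(); print(s["eef_pos"],s["width"],s["ft_force"])
save("wrist","w2"); save("side","s2",(180,100,420,300),3.3)
E
```

```text
time: 3.18
eef_pos: [475.1, -95.3, 304.2]
eef_rot: [0.691, -0.15, 0.151, -0.691]
ft_force: [1.0, 0.1, 0.1]
width: 62.9
[475.05560693 -95.30879997 304.15135149] 62.91775420944329 [0.99762723 0.05853405 0.08161908]
```

View pics/w2.png

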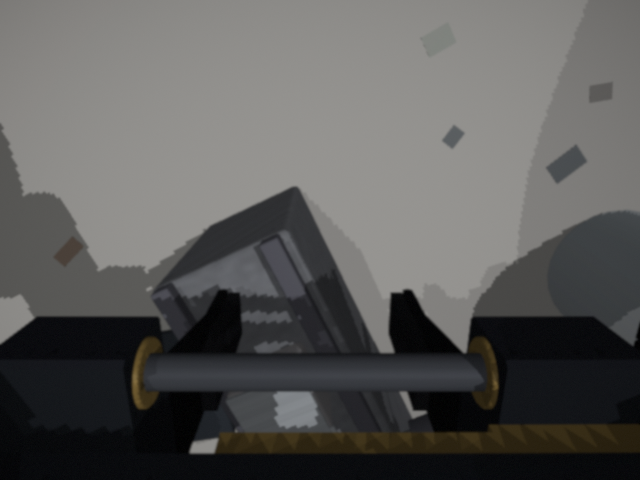

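View pics/s2.png

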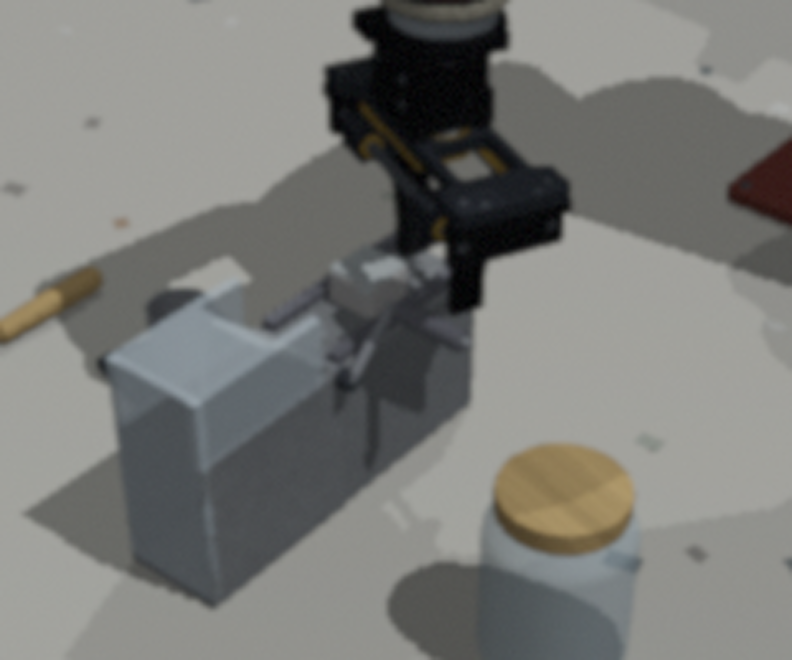

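```bash
python3 -m handwheel '[[[0.1,0,0],[0,0,0],63],[[0.13,0,0],[0,0,0],63],[[0.13,0,0],[0,0,0],63],[[0.13,0,0],[0,0,0],63],[[0.13,0,0],[0,0,0],63],[[0.13,0,0],[0,0,0],63],[[0.13,0,0],[0,0,0],63],[[0.13,0,0],[0,0,0],63],[[0.06,0,0],[0,0,0],63],[[0,0,0],[0,0,0],63],[[0,0,0],[0,0,0],63]]'
python3 - <<'E'
from h import *
s=manip.state(); print(s["eef_pos"],s["width"],s["ft_force"])
save("side","s3",(180,100,420,300),3.3);save("top","t3",(320,160,500,340),3.3)
E
```

```text
time: 4.65
eef_pos: [538.8, -95.1, 303.3]
eef_rot: [-0.691, 0.15, -0.15, 0.691]
ft_force: [-2.9, 1.7, -0.0]
width: 63.0
[538.77318216 -95.08173313 303.31046602] 62.99281842023404 [-2.94525515  1.70136103 -0.02423617]
```

View pics/s3.png

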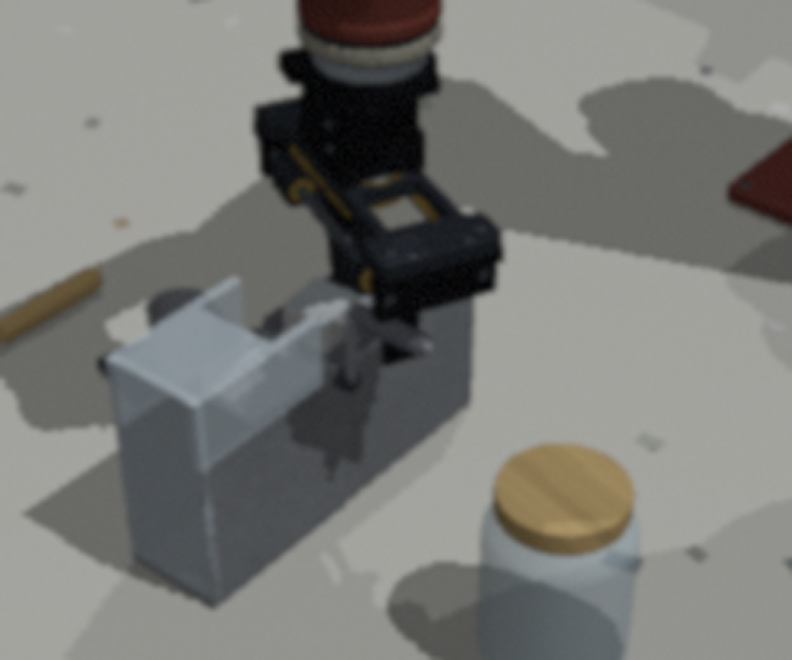

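View pics/t3.png

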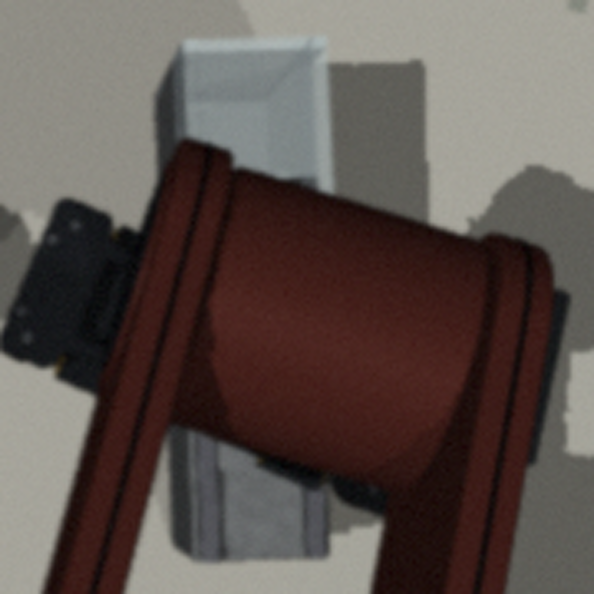

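```bash
python3 - <<'E'
from h import *
def ony(u,v,y):
    o,d=ray("side",u,v); return o+d*(y-o[1])/d[1]
p=ony(180+428/3.3,100+346/3.3,-28); print(p, p-[576,0,108], np.degrees(np.arctan2(p[2]-108,-(p[0]-576))))
p=ony(180+465/3.3,100+345/3.3,-28); print("closed",p)
im=cv2.imread("pics/s3_full.png")[170:230,250:340]
cv2.imwrite("pics/s3z.png",cv2.convertScaleAbs(cv2.resize(im,None,fx=8,fy=8,interpolation=cv2.INTER_CUBIC),alpha=1.8))
E
```

```text
[569.72739251 -28.         155.17608183] [ -6.27260749 -28.          47.17608183] 82.42628417270541
closed [535.05542688 -28.         135.96486388]
```

View pics/s3z.png

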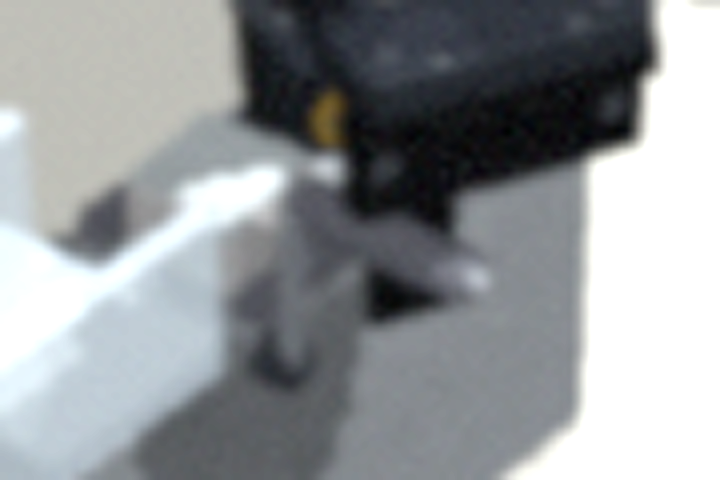

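```bash
python3 -m handwheel '[[[0.1,0,0],[0,0,0],63],[[0.08,0,0],[0,0,0],63],[[0,0,0],[0,0,0],63],[[0,0,0],[0,0,0],63],[[0.1,0,0],[0,0,0],63],[[0.1,0,0],[0,0,0],63],[[0.1,0,0],[0,0,0],63],[[0.1,0,0],[0,0,0],63],[[0,0,0],[0,0,0],63],[[0,0,0],[0,0,0],63]]'
python3 - <<'E'
from h import *
s=manip.state(); print(s["eef_pos"],s["width"],s["ft_force"])
save("side","s4",(180,140,340,290),4);save("wrist","w4")
im=cv2.imread("pics/s4.png");cv2.imwrite("pics/s4.png",cv2.convertScaleAbs(im,alpha=1.6))
E
```

```text
time: 6.0
eef_pos: [573.7, -95.2, 303.3]
eef_rot: [0.691, -0.15, 0.15, -0.691]
ft_force: [-3.8, 2.1, 0.4]
width: 62.6
[573.69326593 -95.1759803  303.32335012] 62.622897031804115 [-3.75634864  2.06896581  0.42444425]
```

View pics/s4.png

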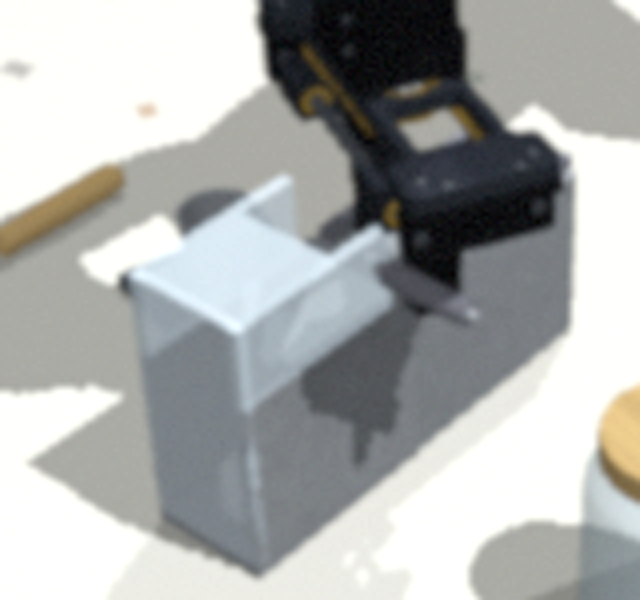

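View pics/w4.png

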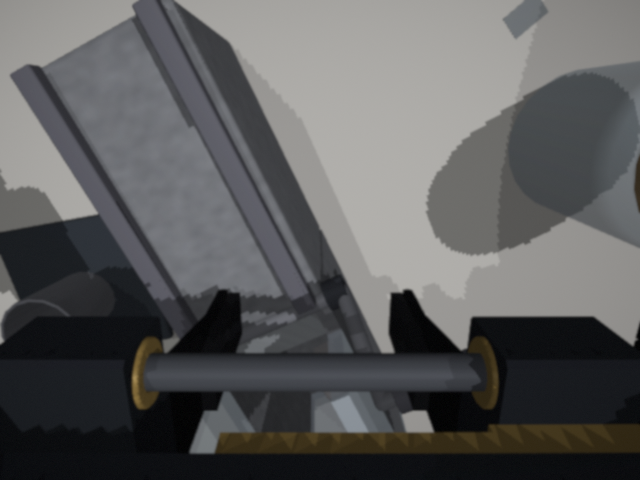

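```bash
python3 -m handwheel '[[[0.08,0,0],[0,0,0],63],[[0,0,0],[0,0,0],63],[[0,0,0],[0,0,0],63]]'
python3 - <<'E'
from h import *
s=manip.state(); print(s["eef_pos"],s["ft_force"])
save("side","s5",(200,170,310,290),5)
im=cv2.imread("pics/s5.png");cv2.imwrite("pics/s5.png",cv2.convertScaleAbs(im,alpha=1.6))
E
```

```text
time: 6.48
eef_pos: [578.3, -95.2, 303.3]
eef_rot: [-0.691, 0.151, -0.15, 0.691]
ft_force: [-4.0, 0.8, 1.0]
width: 63.2
[578.30595076 -95.19834497 303.31837516] [-3.98141288  0.83931078  0.95433814]
```

View pics/s5.png

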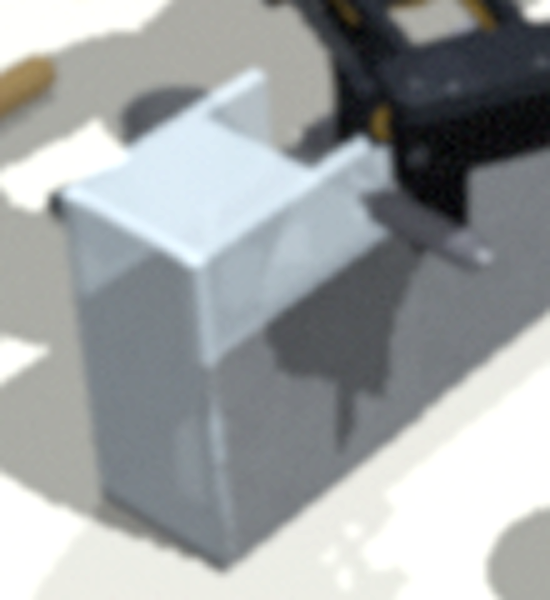

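```bash
python3 - <<'E'
import cv2,numpy as np
o=[]
for n in ["side0","s3_full","s4_full","s5_full"]:
    im=cv2.imread(f"pics/{n}.png")[190:285,205:290]
    o.append(cv2.convertScaleAbs(cv2.resize(im,None,fx=4.6,fy=3.15*1.4,interpolation=cv2.INTER_CUBIC),alpha=2.2,beta=-60))
cv2.imwrite("pics/cmp.png",cv2.resize(np.vstack([np.hstack(o[:2]),np.hstack(o[2:])]),(720,600)))
E
```

```text
(no output)
```

View pics/cmp.png

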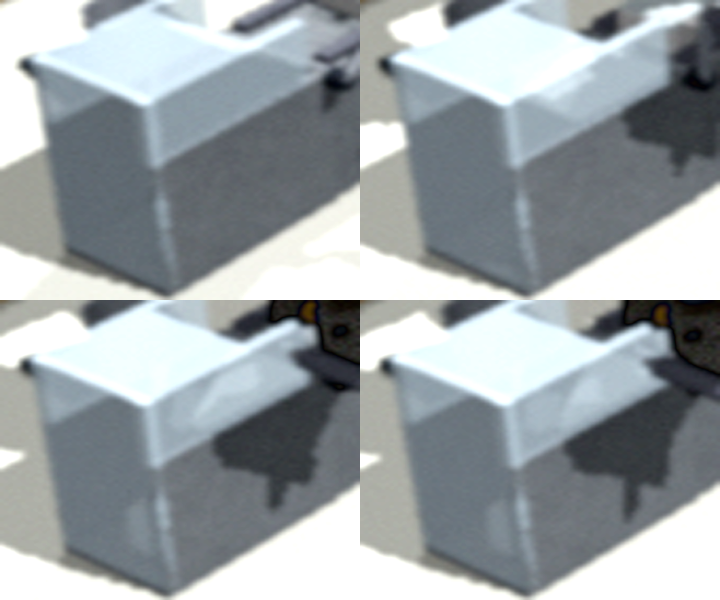

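```bash
python3 - <<'E'
from h import *
a=cv2.imread("pics/s3_full.png").astype(int);b=cv2.imread("pics/s5_full.png").astype(int)
d=(b-a).sum(2)[230:285,205:260]; ys,xs=np.where(cv2.GaussianBlur(d.astype(np.float32),(0,0),1.2)>25)
print(len(xs),xs.min()+205,xs.max()+205,ys.min()+230,ys.max()+230)
for u,v in [(239,261),(239,252),(239,270),(235,260)]:
    o,dr=ray("side",u,v)
    for X in (690,670,650): print(u,v,(o+dr*(X-o[0])/dr[0]).round(0),end=' ')
    print()
E
```

```text
4 237 237 257 260
239 261 [ 690. -106.   49.] 239 261 [ 670. -129.   21.] 239 261 [ 650. -153.   -7.] 
239 252 [ 690. -104.   75.] 239 252 [ 670. -127.   47.] 239 252 [ 650. -150.   20.] 
239 270 [ 690. -109.   23.] 239 270 [ 670. -132.   -6.] 239 270 [ 650. -156.  -35.] 
235 260 [ 690. -118.   45.] 235 260 [ 670. -141.   17.] 235 260 [ 650. -165.  -11.]
```

```bash
python3 - <<'E'
from h import *
save("wrist","w5",(160,270,480,450),2.5);save("top","t5",(320,150,500,340),3)
for n in("w5","t5"):
    im=cv2.imread(f"pics/{n}.png");cv2.imwrite(f"pics/{n}.png",cv2.convertScaleAbs(im,alpha=1.7))
E
```

```text
(no output)
```

View pics/w5.png

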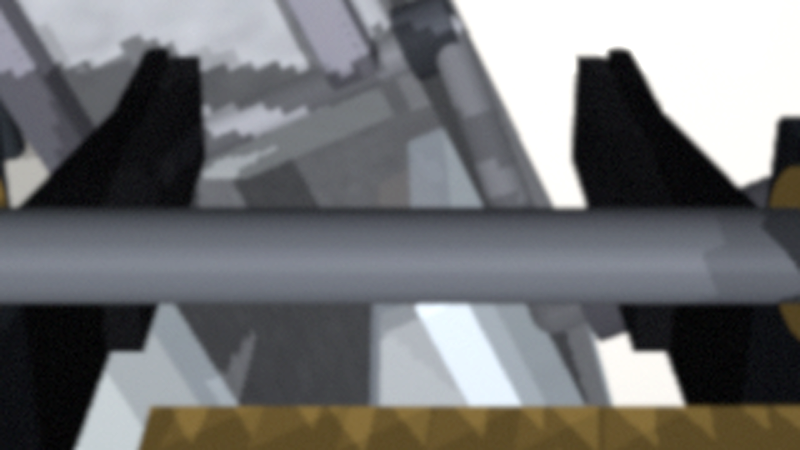

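View pics/t5.png

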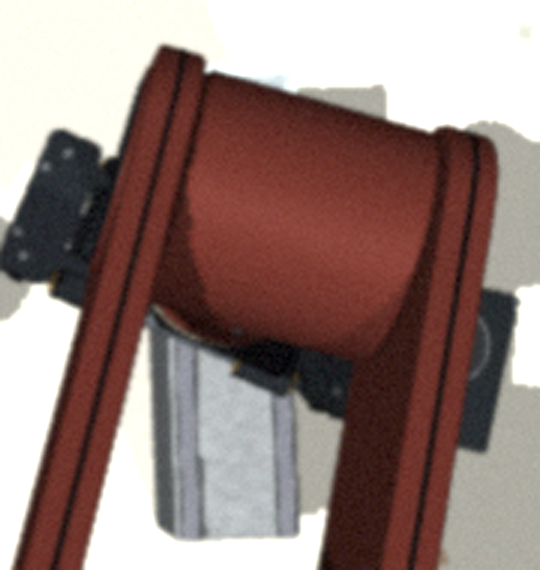

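```bash
python3 -m handwheel '[[[-0.15,0,0],[0,0,0],63],[[-0.2,0,0],[0,0,0],63],[[-0.2,0,0],[0,0,0],63],[[-0.2,0,0],[0,0,0],63],[[-0.2,0,0],[0,0,0],63],[[-0.2,0,0],[0,0,0],63],[[-0.2,0,0],[0,0,0],63],[[-0.2,0,0],[0,0,0],63],[[-0.2,0,0],[0,0,0],63],[[0,0,0.3],[0,0,0],63],[[0,0,0.5],[0,0,0],63],[[0,0,0.5],[0,0,0],63],[[0,0,0.4],[0,0,0],63]]'
python3 -m handwheel '[[[0,0.5,0],[0,0,0],63],[[0,0.8,0],[0,0,0],63],[[0,0.8,0],[0,0,0],63],[[0,0.8,0],[0,0,0],63],[[0,0.8,0],[0,0,0],63],[[0,0.8,0],[0,0,0],63],[[0,0.8,0],[0,0,0],63],[[-0.2,0.8,0],[0,0,0],63],[[-0.2,0.8,0],[0,0,0],63],[[0,0.3,0],[0,0,0],63],[[0,0,0],[0,0,0],63],[[0,0,0],[0,0,0],63]]'
python3 - <<'E'
from h import *
s=manip.state(); print(s["eef_pos"],s["ft_force"])
save("top","t6",(320,160,500,340),3.3);save("side","s6",(180,100,420,300),3.3)
for n in("t6","s6"):
    im=cv2.imread(f"pics/{n}.png");cv2.imwrite(f"pics/{n}.png",cv2.convertScaleAbs(im,alpha=1.5))
E
```

```text
time: 8.25
eef_pos: [473.9, -95.3, 408.5]
eef_rot: [0.691, -0.149, 0.152, -0.691]
ft_force: [0.5, 0.4, 0.0]
width: 63.0
time: 9.75
eef_pos: [450.0, 335.9, 405.7]
eef_rot: [0.691, -0.151, 0.151, -0.691]
ft_force: [-0.2, -0.2, -0.5]
width: 62.9
[449.95583892 335.90050631 405.66389075] [-0.17464454 -0.20260056 -0.50298933]
```

View pics/t6.png

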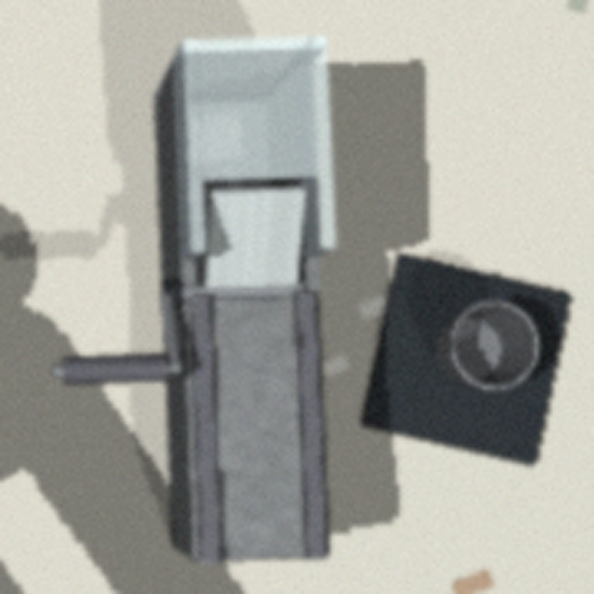

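View pics/s6.png

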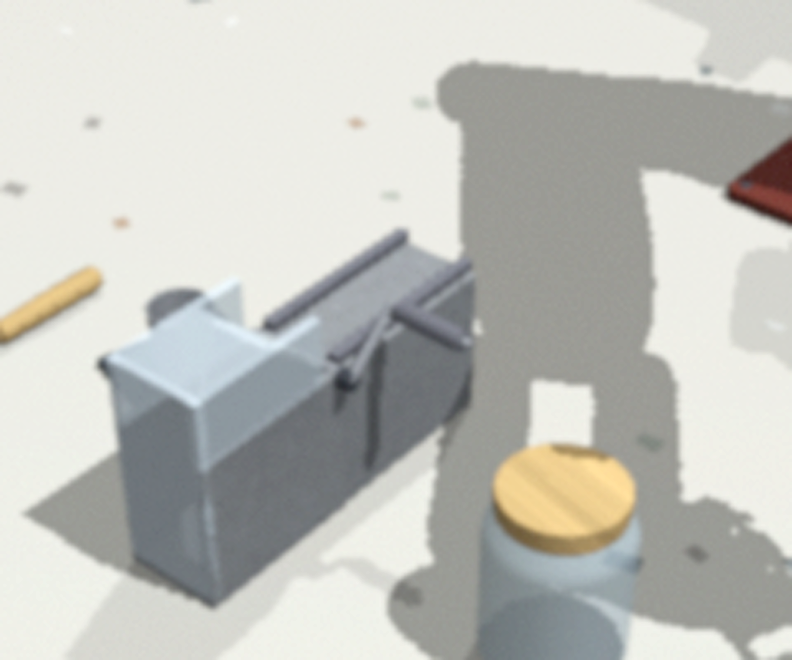

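View pics/t6_full.png

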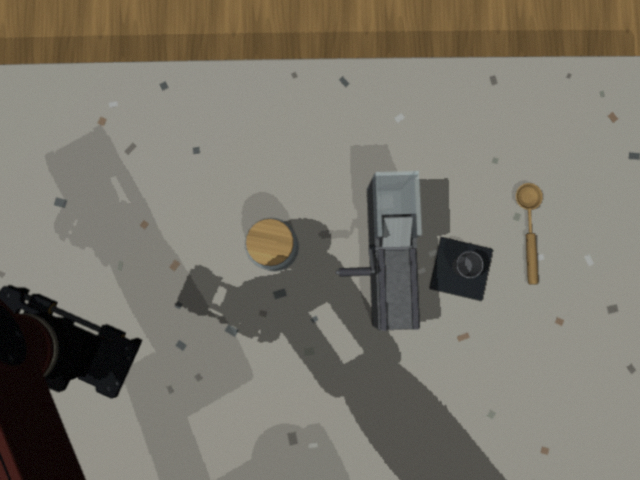

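```bash
python3 -c "
from station import manip
print(manip.finish_job())"
```

```text
the job is handed in; nothing more can be done
None
```

I pushed the tub into the recycling caddy without lifting it, and the job is handed in. It gave no verdict, so what follows rests on my own checks.

- **The push:** The left finger pushed the flap's bar while the right finger, about 32 mm behind it, pushed the tub along the ledge in the same straight move. When I stopped to check, the side camera put the flap at about 0.74 rad. The tub was then about 26 mm short of the edge, worked out from the finger position. I opened the flap a little further to about 0.95 rad (estimated), held it there for 0.25 s, then pushed on until the tub dropped. The wrist force at the stops was about 4 N at most.
- **Final pictures:**
  - **Ledge:** it is empty.
  - **Tub:** it shows as a pale patch low in the bin, at about world (668, -129, 25) mm. I saw it only through the clear walls, so the exact position is rough.
  - **Flap:** its bar is back where it started, so it is closed.
  - **Other things:** the canister, coaster, shot cup and spoon look unmoved by eye in the top view.
  - **Arm:** it is clear of everything.

The job took about 10 s of the 35 s allowed. None of my checks disagreed.

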